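# Unlatch the analyser's sample cover

### The arm

A 7-joint arm with a two-finger parallel gripper is mounted at the origin on the work surface. World frame = base frame: x ahead of the robot, y to its left, z up, the work surface at z = 0. Lengths are in m, angles in rad, forces in N, time in s.
With the tool pointing down it reaches from about 0.4 to 0.85 m from the base axis. Payload 4.5 kg.
Tool frame: the origin (TCP) lies midway between the tips of the shut fingers; the grasp point (between the pads) lies 19 mm behind it (manip.pinch_z is the distance from the TCP to the grasp point, in m); z points along the fingers, x is the direction in which the jaws open and shut, and the axes are right-handed (so a half turn about z gives the same grasp; the last joint's range is limited). The gripper opens to 88 mm and grips with 3 to 60 N. Pads are 18 mm wide; open, the fingers measure 123 mm over their backs; the gripper's body (75 mm by 187 mm) begins 45 mm behind the grasp point.
Start: joints at [-1.239, 0.689, -0.195, 1.565, 0.157, 0.902, -0.215], TCP at [0.183, 0.598, 0.239] pointing down, gripper open.
Joint ranges: [-3.01, 3.01], [-0.46, 2.08], [-1.47, 1.51], [0.13, 2.56], [-1, 4.14], [0.04, 2.09], [-2.66, 2.66]. Speed limits (rad/s): [2.57, 2.57, 3.14, 3.14, 3.14, 3.14, 3.14].

### API

Orientations are given as a unit quaternion [w, x, y, z].
In Python, from workcell import read_state, vision, job, manip gives the robot as it stands.
- The arm moves only by the shell command python3 -m creep 'ROWS' [FORCE]. ROWS is JSON, a list of rows, each a list of 7 numbers: the shift along the tool's x, y, z in mm, then the turn, a rotation vector about the tool's x, y, z in degrees, then the opening, from 0 (shut) to 1 (fully open). In form: [[tx, ty, tz, wx, wy, wz, grip], ...]. A call has 1 to 5 rows; each row shifts and turns the pose as measured when the row begins, along the tool's axes as they then stand; what a row does not reach is not made up. A row lasts 1/12 s, in which the tool goes at most 41.7 mm and 7.16 degrees, less where a joint would pass 70% of its speed; a pose out of reach is approached as far as the arm can. A call with a gripper value outside its range is refused whole. The fingers move at their own pace and stop on an object; FORCE is the grip in N (left out, the last holds). Time passes only in rows, so rows that do not move let the fingers close. It gives the time, the measured TCP pose, the force and the opening at its end, in the units of the state.
- read_state(): the state, without advancing time (a new reading comes with each control period).
- vision.grab_frame(name): name is "side" or "top"; returns (picture, depth): 384x512x3 uint8, red, green, blue; 384x512 float32, m along the optical axis (not along the pixel's ray), 0 where there is no reading.
- vision.camera_params(name): a dict with "fx", "fy", "cx", "cy" (pixels), "pose" (4x4, takes a point from camera to world coordinates). Camera axes: x right, y up, looking along -z (the intrinsics and any distortion apply to the point x, -y, -z); pixel columns grow to the right and rows downward; lengths in m; the calibration is good to about 2 mm. A picture is of the moment at which its call begins. camera_params takes no time and is no camera call.
- job.close_job(): hands the job in, once; it reports no verdict.
Trained networks look in the newest picture that a camera, given by its name, has taken for a name from the list of things; names that differ only in an ending like _2 or _b are one class to them, and where a whole thing is asked for, a point or a joint stands for the part that bears it (a point fixed in the world has none). Each returns a list of dicts, best first, with "score" (0 to 1); they miss things now and then, are a little off and sometimes report something else, mostly with a low value. They report only what shows in the picture. A call takes as long as a camera call.
- vision.masks_of(camera, name): "mask" (384x512 bool, what is visible of it) and "extent" ([left, top, right, bottom] in pixels, round what is visible of it).
- vision.spot_point(camera, name): "point" ([column, row] in pixels: a listed point, or the origin of a listed thing).
The state is a dict: "time_s": time; "joint_positions": joint angles; "qvel": joint speeds; "tau": joint torques, N m; "tool_pos": TCP position; "ee_rot": TCP orientation; "force": force on the tool from outside, world axes, zero at the start; "torque": the same for the moment, N m; "width": finger opening in m.
Only numpy, scipy, OpenCV 4.12 (cv2) and the standard library are available. Lean on these libraries where they do the work, as an engineer would, in place of code of your own. Each camera call takes 0.05 s, during which the arm holds its last target. There are 200 camera calls.

### The job

The next blood tube is about to be read: open the sample chamber of the blood analyser (the wider, white unit with a flat cover and a round dark window) by sliding its small thumb latch aside, so that the sprung cover swings right up and stays open. The label printer beside it has a latch of the same sort: leave its cover shut.

Things in the scene. Friction and masses are not known exactly. Their poses are not given: they have to be found in the camera images.
- latch_tab (a point): Centre of the analyser's thumb latch: upright grey tab 30 (x) x 12 (y) x 18 mm high with three dark ribs, on a 34 x 20 mm foot 4.5 mm thick. This point is 11 mm above the unit's flat deck, 9 mm below the tab's top. Axes: z up; x towards the cover (roughly away from the robot); y the way it slides to release: left as one faces the unit from the latch side, where its dark track lies free.
- chamber_latch (a joint): How far the analyser's latch is slid along its y, in m: 0 shut (starts 0 to 0.003), end stop 0.022. It frees the cover at about 0.012, takes 2 to 4 N to push and stays where left. The white deck around it is 80 mm above the table and clear for 35 mm before the tab (-x) and 80 mm to each side; a thin steel tongue joins the tab to the cover's lip.
- chamber_cover (a joint): Angle of the analyser's cover in rad: 0 shut, 1.75 at its stop. White plate 150 wide, 116 deep, 10 mm thick lying on the deck, round dark window, front edge 32 mm beyond the tab's centre (+x), hinged at the far edge. Once unlatched its spring (2 to 3 N at the front edge) lifts it to the stop in 1 to 2 s and holds it there; if blocked it rests on what blocks it, then goes on.
- printer_cover (a joint): Angle of the label printer's cover in rad: 0 shut (as it starts), 1.75 open. The printer is the narrower grey unit (210 x 150 mm, 75 mm high) with a humped cover 100 mm wide and a paper label hanging from its front; its latch works alike. One unit stands to the robot's left, the other to its right, either way round, 0.4 to 0.6 m apart.

How it is judged:
By the outcome, as a careful person would: the job done as asked, in the order asked, and still so for the second after the job is handed in, with the robot touching nothing.
It also fails if it takes over 35 s, if anything falls off the work surface, if the arm or the gripper's body presses on something with over 40 N, if the wrist force passes 120 N, or if a joint passes its speed limit or range.

## Working session

There is one attempt and no reset: what is moved stays moved. The work goes in short steps, Python scripts to look and compute and a shell command to move; the robot and the scene stay as the last step left them, time stands still between calls to the robot, and variables do not carry over. Pictures are saved under pics/ and viewed, about 8 in all and at most 12, crops included, and the job is handed in when it is done.

```bash
mkdir -p pics; cat > h.py <<'E'
import numpy as np, cv2
from workcell import read_state, vision, job, manip
from scipy.spatial.transform import Rotation as R
def world(cam,d,u,v,w=2):
    p=vision.camera_params(cam);u0,v0=int(round(u)),int(round(v))
    a=d[v0-w:v0+w+1,u0-w:u0+w+1];z=np.median(a[a>0])
    c=np.array([(u-p['cx'])/p['fx']*z,-(v-p['cy'])/p['fy']*z,-z,1])
    return (np.array(p['pose'])@c)[:3]
E
python3 - <<'E'
from h import *
ims=[]
for c in("side","top"):
    im,d=vision.grab_frame(c);np.save(c+'d.npy',d);cv2.imwrite(f'pics/{c}0.png',im[...,::-1])
    print(c,{k:np.round(v,3).tolist() for k,v in vision.camera_params(c).items()})
    for r in vision.spot_point(c,"latch_tab"):print('tab',r['score'],r['point'],world(c,d,*r['point']).round(4))
    for n in("chamber_cover","printer_cover","latch_tab"):
        for r in vision.masks_of(c,n):
            ys,xs=np.where(r['mask']);print(n,r['score'],r['extent'],world(c,d,xs.mean(),ys.mean()).round(3))
    ims.append(im)
s=read_state();print(s['time_s'],s['tool_pos'],s['ee_rot'],R.from_quat(np.roll(s['ee_rot'],-1)).as_matrix().round(3))
E
```

```text
side {'fx': 474.0, 'fy': 474.0, 'cx': 247.02, 'cy': 191.037, 'pose': [[-0.976, 0.14, -0.167, 0.41], [-0.217, -0.539, 0.814, 0.728], [0.024, 0.831, 0.556, 0.652], [0.0, 0.0, 0.0, 1.0]]}
tab 0.69 [246.1, 321.5] [0.5018 0.2574 0.0973]
chamber_cover 0.76 [134.2, 278.3, 230.3, 368.5] [0.591 0.271 0.092]
printer_cover 0.79 [235.2, 144.5, 291.4, 180.2] [ 0.564 -0.203  0.102]
latch_tab 0.66 [223.2, 316.4, 255.5, 334.0] [0.505 0.258 0.094]
top {'fx': 398.665, 'fy': 398.665, 'cx': 255.788, 'cy': 195.072, 'pose': [[-0.021, 0.986, -0.164, 0.448], [-1.0, -0.018, 0.019, -0.022], [0.016, 0.165, 0.986, 0.868], [0.0, 0.0, 0.0, 1.0]]}
tab 0.48 [106.4, 232.0] [0.509  0.2502 0.1001]
chamber_cover 0.64 [72.1, 161.4, 148.9, 223.4] [0.592 0.254 0.091]
chamber_cover 0.26 [104.1, 216.2, 113.7, 246.6] [0.506 0.246 0.099]
printer_cover 0.71 [333.0, 164.0, 380.8, 226.3] [ 0.568 -0.233  0.104]
latch_tab 0.48 [102.8, 217.9, 116.2, 245.3] [0.507 0.246 0.098]
0.5 [0.18335351 0.59747389 0.2387136 ] [ 8.70274891e-06  8.04178946e-01  5.94387266e-01 -1.37351940e-05] [[ 0.293  0.956 -0.   ]
 [ 0.956 -0.293 -0.   ]
 [-0.    -0.    -1.   ]]
```

View pics/top0.png

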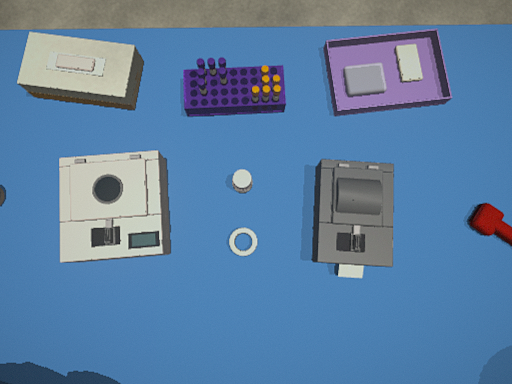

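View pics/side0.png

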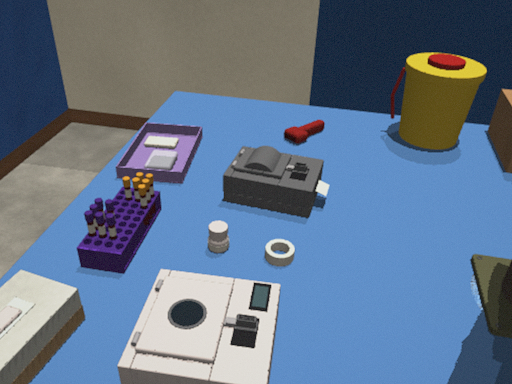

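The top picture shows the analyser at left (deck at columns 60-170, rows 150-262, tab near (108,232)). The printer is at right (315-395). The side picture agrees, with the tab near (246,322). Next I'll zoom in on the tab and get the unit's yaw.

```bash
python3 - <<'E'
from h import *
t=cv2.imread('pics/top0.png')[205:265,55:175];s=cv2.imread('pics/side0.png')[275:375,200:290]
t=cv2.resize(t,None,fx=5,fy=5,interpolation=2);s=cv2.resize(s,None,fx=3,fy=3,interpolation=2)
o=np.zeros((300,870,3),np.uint8);o[:300,:600]=t;o[:,600:]=s
cv2.imwrite('pics/crop.png',cv2.resize(o,(800,276)))
# height-map: all points over deck height from both cameras
for c in("top","side"):
    d=np.load(c+'d.npy');p=vision.camera_params(c);v,u=np.mgrid[:384,:512]
    P=np.stack([(u-p['cx'])/p['fx']*d,-(v-p['cy'])/p['fy']*d,-d,np.ones_like(d)],-1)@np.array(p['pose']).T
    ok=(d>0)&(P[...,1]>.1)&(P[...,1]<.42)&(P[...,0]>.4)&(P[...,0]<.72)
    dk=ok&(abs(P[...,2]-.082)<.025); q=P[dk][:,:2].astype(np.float32)
    print(c,'unit rect',cv2.minAreaRect(q))
    print('deck z',np.median(P[ok&(abs(P[...,2]-.08)<.006)][:,2]))
    tb=ok&(P[...,2]>.0935)&(P[...,2]<.115)&(P[...,0]>.47)&(P[...,0]<.54)
    T=P[tb];print('tab pts',len(T),T.mean(0).round(4),T.min(0).round(4),T.max(0).round(4))
    for vv in np.unique(v[tb]):
        m=tb&(v==vv);print(vv,u[m].min(),u[m].max(),P[m][:,:3].mean(0).round(4))
E
```

```text
top unit rect ((0.5648601651191711, 0.25422927737236023), (0.21083541214466095, 0.20162317156791687), 3.673495292663574)
deck z 0.07933497892696811
tab pts 111 [0.5021 0.2492 0.0989 1.    ] [0.4881 0.2432 0.0936 1.    ] [0.5169 0.2558 0.1032 1.    ]
228 104 109 [0.5168 0.2508 0.0987]
229 104 110 [0.5149 0.25   0.0981]
230 104 110 [0.513  0.2503 0.0978]
231 104 110 [0.511  0.2498 0.0982]
232 104 110 [0.5091 0.2495 0.0988]
233 104 110 [0.5071 0.249  0.1   ]
234 104 110 [0.5051 0.2488 0.1002]
235 104 110 [0.5033 0.2493 0.0987]
236 104 110 [0.5014 0.249  0.0993]
237 104 110 [0.4995 0.2491 0.099 ]
238 104 111 [0.4975 0.2477 0.0999]
239 104 110 [0.4957 0.2489 0.099 ]
240 104 110 [0.4938 0.249  0.0986]
241 104 110 [0.4919 0.2486 0.0993]
242 104 110 [0.49   0.2487 0.0988]
243 104 110 [0.4882 0.2491 0.0976]
side unit rect ((0.564172625541687, 0.25546693801879883), (0.21046783030033112, 0.20375679433345795), 3.805635690689087)
deck z 0.0795827714311419
tab pts 169 [0.502  0.2542 0.0986 1.    ] [0.4872 0.2457 0.0935 1.    ] [0.5176 0.2599 0.1022 1.    ]
314 238 239 [0.516  0.2468 0.0982]
315 238 246 [0.5101 0.2489 0.0999]
316 237 254 [0.5046 0.2495 0.0999]
317 237 256 [0.5027 0.2509 0.0997]
318 237 256 [0.5023 0.2529 0.0999]
319 237 256 [0.5019 0.2545 0.0995]
320 237 256 [0.5016 0.2561 0.0992]
321 237 256 [0.5013 0.257  0.098 ]
322 237 256 [0.5011 0.2579 0.0969]
323 239 256 [0.497  0.2572 0.0951]
324 250 255 [0.492  0.2573 0.0944]
```

View pics/crop.png

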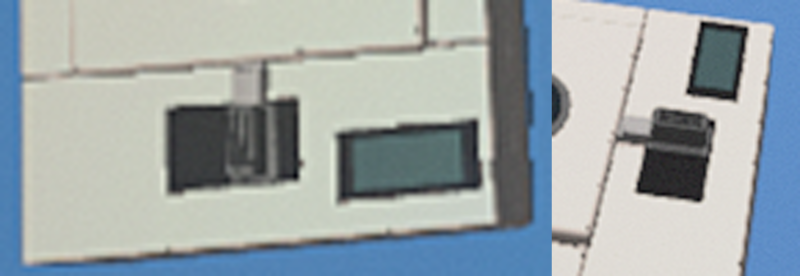

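The tab centre is about (0.502, 0.251, 0.091) and both cameras agree. Deck z is 0.0795 and yaw is +3.7°. The free track lies on the +y side, so I'll shut the fingers and push from -y with the tool x axis along the slide direction. First I turn the tool and shut the fingers.

```bash
python3 -m creep '[[0,0,0,0,0,-7,0],[0,0,0,0,0,-7,0],[0,0,0,0,0,-6.7,0]]' 20; python3 - <<'E'
from h import *
s=read_state();M=R.from_quat(np.roll(s['ee_rot'],-1)).as_matrix();print(M.round(3))
print(((np.array([.5013,.2154,.18])-s['tool_pos'])@M*1000).round(1))
E
```

```text
time_s: 0.75
tool_pos: [0.1831, 0.5976, 0.2389]
ee_rot: [0.0, 0.68, 0.734, 0.0]
force: [0.5, 0.6, -0.3]
width: 0.0704
[[-0.076  0.997  0.001]
 [ 0.997  0.076  0.   ]
 [-0.     0.001 -1.   ]]
[-405.4  288.    59.2]
```

```bash
python3 -m creep '[[-32,23,0,0,0,0,0],[-32,23,0,0,0,0,0],[-32,23,0,0,0,0,0],[-32,23,0,0,0,0,0],[-32,23,0,0,0,0,0]]'; python3 -m creep '[[-32,23,0,0,0,0,0],[-32,23,0,0,0,0,0],[-32,23,0,0,0,0,0],[-32,23,0,0,0,0,0],[-32,23,0,0,0,0,0]]'; python3 - <<'E'
from h import *
s=read_state();M=R.from_quat(np.roll(s['ee_rot'],-1)).as_matrix();print(M.round(3))
print(((np.array([.5013,.2154,.14])-s['tool_pos'])@M*1000).round(1))
E
```

```text
time_s: 1.17
tool_pos: [0.3051, 0.453, 0.2377]
ee_rot: [-0.006, 0.67, 0.742, 0.002]
force: [1.3, 0.0, -0.0]
width: 0.037
time_s: 1.58
tool_pos: [0.4414, 0.298, 0.2362]
ee_rot: [-0.006, 0.669, 0.743, 0.003]
force: [1.4, -0.1, -0.3]
width: 0.0033
[[-0.104  0.995 -0.004]
 [ 0.995  0.104  0.013]
 [ 0.013 -0.003 -1.   ]]
[-89.6  51.3  94.9]
```

```bash
python3 -m creep '[[-32,18,0,0,0,2,0],[-32,18,0,0,0,0,0],[-24,14,30,0,0,0,0],[0,0,30,0,0,0,0]]'; python3 - <<'E'
from h import *
s=read_state();M=R.from_quat(np.roll(s['ee_rot'],-1)).as_matrix();print(M.round(3))
print(((np.array([.5013,.2154,.089])-s['tool_pos'])@M*1000).round(1))
im,d=vision.grab_frame('side');cv2.imwrite('pics/s2.png',cv2.resize(im[200:384,120:340],None,fx=3,fy=3)[...,::-1])
E
```

```text
time_s: 1.92
tool_pos: [0.5122, 0.2029, 0.1795]
ee_rot: [0.0, 0.689, 0.725, 0.01]
force: [0.2, -0.7, -0.0]
width: 0.0005
[[-0.051  0.999  0.014]
 [ 0.999  0.051  0.014]
 [ 0.013  0.015 -1.   ]]
[ 11.8 -11.5  90.5]
```

View pics/s2.png

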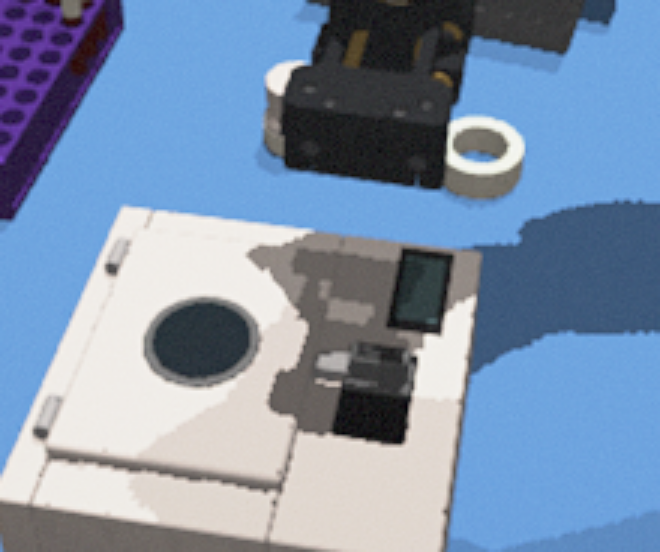

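The picture shows a dark block at about (285-450, 70-185) with the tab unmoved at (380,365). I'm not sure whether the block is the gripper body or the fingers, so I'll project the TCP into the image.

```bash
python3 - <<'E'
from h import *
s=read_state();p=vision.camera_params('side')
M=R.from_quat(np.roll(s['ee_rot'],-1)).as_matrix()
for k in(0,-.019,-.064):
    c=np.linalg.inv(p['pose'])@np.append(s['tool_pos']+M[:,2]*k,1)
    print(k,3*(p['cx']+p['fx']*c[0]/-c[2]-120),3*(p['cy']-p['fy']*c[1]/-c[2]-200))
im,d=vision.grab_frame('side')
for u,v in((300,140),(370,90),(370,160),(440,175),(330,175),(370,178)):
    print(u,v,world('side',d,u/3+120,v/3+200,0).round(3))
E
```

```text
0 392.94518543709796 175.57538522882123
-0.019 394.36572233379366 146.24013889490774
-0.064 397.9049352326639 73.15250389012314
300 140 [0.531 0.295 0.268]
370 90 [0.507 0.272 0.282]
370 160 [0.501 0.295 0.264]
440 175 [0.473 0.287 0.255]
330 175 [0.519 0.289 0.247]
370 178 [0.502 0.288 0.248]
```

The depth confirms that block is the gripper body, which is 187 mm long along y. The fingers are hidden behind it and the clearances hold. I'll go down beside the tab on its -y side.

```bash
python3 -m creep '[[6,-6,25,0,0,0,0],[5,-5,25,0,0,0,0],[0,0,20,0,0,0,0],[0,0,0,0,0,0,0]]'; python3 - <<'E'
from h import *
s=read_state();M=R.from_quat(np.roll(s['ee_rot'],-1)).as_matrix();print(M.round(3))
print(((np.array([.5013,.2154,.089])-s['tool_pos'])@M*1000).round(1))
E
```

```text
time_s: 2.35
tool_pos: [0.4949, 0.2256, 0.1094]
ee_rot: [-0.004, 0.684, 0.729, 0.01]
force: [-0.6, 0.4, 0.5]
width: 0.0006
[[-0.063  0.998  0.007]
 [ 0.998  0.063  0.02 ]
 [ 0.02   0.008 -1.   ]]
[-11.    5.6  20.3]
```

```bash
python3 -m creep '[[-10,4,0,0,0,0,0],[0,0,0,0,0,0,0],[0,0,10,0,0,0,0],[0,0,6,0,0,0,0],[0,0,0,0,0,0,0]]'; python3 - <<'E'
from h import *
s=read_state();M=R.from_quat(np.roll(s['ee_rot'],-1)).as_matrix();print(M.round(3))
print(((np.array([.5013,.2154,.089])-s['tool_pos'])@M*1000).round(1))
im,d=vision.grab_frame('top');cv2.imwrite('pics/t3.png',cv2.resize(im[140:280,40:200],None,fx=4,fy=4)[...,::-1])
E
```

```text
time_s: 2.77
tool_pos: [0.5022, 0.2206, 0.0986]
ee_rot: [-0.004, 0.683, 0.731, 0.015]
force: [0.1, 0.4, -0.2]
width: 0.0006
[[-0.068  0.998  0.015]
 [ 0.997  0.068  0.027]
 [ 0.026  0.016 -1.   ]]
[-5.4 -1.4  9.5]
```

```bash
python3 -m creep '[[-3,0,8,0,0,0,0],[0,0,5,0,0,0,0],[0,0,0,0,0,0,0]]'; python3 -m creep '[[6,-1,0,0,0,0,0],[6,-1,0,0,0,0,0]]'
```

```text
time_s: 3.07
tool_pos: [0.5034, 0.2178, 0.0855]
ee_rot: [-0.003, 0.683, 0.73, 0.016]
force: [-0.1, 0.3, -1.2]
width: 0.0005
time_s: 3.23
tool_pos: [0.5005, 0.2282, 0.085]
ee_rot: [-0.003, 0.684, 0.73, 0.014]
force: [0.2, 0.4, 0.5]
width: 0.0005
```

```bash
python3 -m creep '[[3,0,-4,0,0,0,0],[5,0,0,0,0,0,0],[5,0,0,0,0,0,0]]'; python3 -m creep '[[6,0,0,0,0,0,0],[6,0,0,0,0,0,0],[6,0,0,0,0,0,0]]'
```

```text
time_s: 3.48
tool_pos: [0.4989, 0.2412, 0.0896]
ee_rot: [-0.002, 0.684, 0.73, 0.013]
force: [0.7, -1.6, -1.7]
width: 0.0007
time_s: 3.73
tool_pos: [0.4978, 0.2538, 0.0899]
ee_rot: [0.001, 0.685, 0.728, 0.008]
force: [3.2, -20.7, 10.1]
width: 0.0005
```

```bash
python3 - <<'E'
from h import *
print(read_state()['force'])
a,d=vision.grab_frame('top');b,_=vision.grab_frame('side')
a=cv2.resize(a[140:280,40:200],(400,350));b=cv2.resize(b[200:384,120:330],(400,350))
cv2.imwrite('pics/p4.png',np.hstack([a,b])[...,::-1])
E
```

```text
[  3.23689386 -20.70700559  10.12812922]
```

View pics/p4.png

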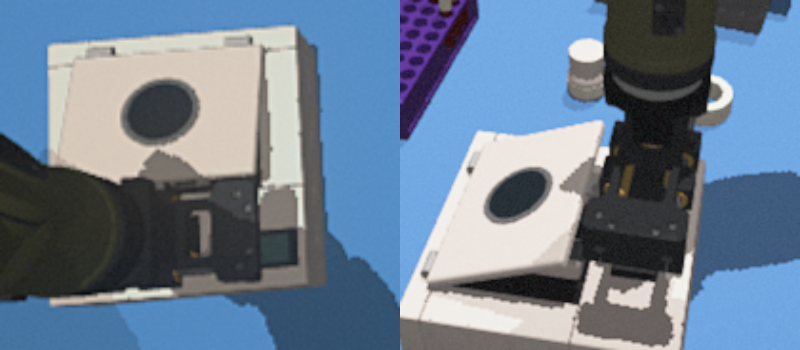

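The cover is unlatched and partly raised (left panel, lip near (200,180)) and is resting against the gripper. I'll back off from the tab, move toward the robot, then go up.

```bash
python3 -m creep '[[-6,-6,0,0,0,0,0],[-4,-20,0,0,0,0,0],[0,-25,0,0,0,0,0],[0,-25,-5,0,0,0,0],[0,-20,-20,0,0,0,0]]'; python3 -m creep '[[0,-10,-30,0,0,0,0],[0,0,-35,0,0,0,0],[-35,0,-15,0,0,0,0],[-35,0,0,0,0,0,0],[-35,0,0,0,0,0,0]]';python3 -m creep '[[-35,0,0,0,0,0,0],[-35,0,0,0,0,0,0],[0,0,0,0,0,0,0],[0,0,0,0,0,0,0],[0,0,0,0,0,0,0]]'
python3 - <<'E'
from h import *
a,d=vision.grab_frame('top');b,e=vision.grab_frame('side')
for c,D in(('top',d),('side',e)):
  for n in("chamber_cover","printer_cover"):
    for r in vision.masks_of(c,n)[:1]:
        ys,xs=np.where(r['mask']);print(c,n,r['score'],r['extent'],world(c,D,xs.mean(),ys.mean()).round(3))
cv2.imwrite('pics/p5.png',np.hstack([cv2.resize(i,(400,300)) for i in(a,b)])[...,::-1])
E
```

```text
time_s: 4.25
tool_pos: [0.4048, 0.2405, 0.1123]
ee_rot: [0.002, 0.688, 0.726, 0.012]
force: [-0.6, -0.1, 0.5]
width: 0.0005
time_s: 4.67
tool_pos: [0.3957, 0.1499, 0.1973]
ee_rot: [-0.002, 0.676, 0.737, 0.021]
force: [1.5, -0.8, -0.4]
width: 0.0006
time_s: 5.08
tool_pos: [0.4042, 0.075, 0.1975]
ee_rot: [0.0, 0.679, 0.734, 0.024]
force: [-0.1, 0.5, -0.9]
width: 0.0005
top chamber_cover 0.6 [41.4, 126.5, 144.0, 163.8] [0.663 0.258 0.16 ]
top printer_cover 0.77 [331.9, 161.8, 382.6, 229.1] [ 0.568 -0.234  0.104]
side chamber_cover 0.73 [237.1, 144.1, 292.1, 177.8] [ 0.565 -0.204  0.102]
side printer_cover 0.58 [236.5, 144.0, 290.4, 178.9] [ 0.564 -0.204  0.102]
```

View pics/p5.png

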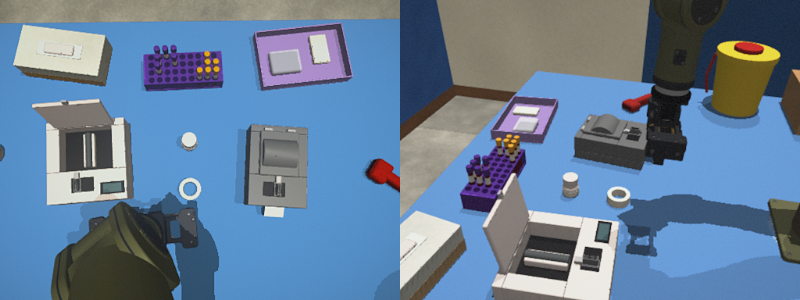

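The cover is up at left, and the printer is shut with the arm clear. I'll let a second pass and measure the cover angle.

```bash
python3 -m creep '[[0,0,0,0,0,0,0],[0,0,0,0,0,0,0],[0,0,0,0,0,0,0],[0,0,0,0,0,0,0],[0,0,0,0,0,0,0]]'; python3 -m creep '[[0,0,0,0,0,0,0],[0,0,0,0,0,0,0],[0,0,0,0,0,0,0],[0,0,0,0,0,0,0],[0,0,0,0,0,0,0]]'
python3 - <<'E'
from h import *
s=read_state();print(s['time_s'],s['force'])
c='top';a,d=vision.grab_frame(c);p=vision.camera_params(c);v,u=np.mgrid[:384,:512]
P=(np.stack([(u-p['cx'])/p['fx']*d,-(v-p['cy'])/p['fy']*d,-d,np.ones_like(d)],-1)@np.array(p['pose']).T)[...,:3]
m=(d>0)&(P[...,2]>.105)&(P[...,1]>.19)&(P[...,1]<.32)&(P[...,0]>.55)&(P[...,0]<.75)
Q=P[m];print(len(Q),Q.min(0).round(3),Q.max(0).round(3))
print('angle',np.pi/2+np.arctan(np.polyfit(Q[:,2],Q[:,0]-.065*(Q[:,1]-.25),1)[0]))
E
```

```text
time_s: 5.8
tool_pos: [0.4037, 0.0781, 0.1972]
ee_rot: [-0.0, 0.676, 0.737, 0.024]
force: [0.4, 0.4, -0.6]
width: 0.0007
time_s: 6.22
tool_pos: [0.4037, 0.078, 0.1972]
ee_rot: [-0.0, 0.676, 0.736, 0.024]
force: [0.3, 0.3, 0.4]
width: 0.0005
6.2167 [0.28242664 0.30278791 0.35708584]
2180 [0.649 0.19  0.105] [0.684 0.32  0.215]
angle 1.7777473403821418
```

The measured angle is about 1.78 rad, so within error the cover is at its 1.75 stop.

```bash
python3 -c "
from workcell import job;print(job.close_job())"
```

```text
the job is handed in; nothing more can be done
None
```

The analyser's sample chamber is open, and I handed the job in at about 6.3 s. I pushed its thumb latch aside with the shut fingers, backed the arm away and let the sprung cover swing up.

**Cover:** a depth fit put the angle at about 1.78 rad, which matches the 1.75 rad stop within measuring error.

**Printer:** its cover is still shut, with height and position unchanged in the last pictures.

**Arm:** it ended clear of everything, with a wrist force under 1 N.

- **Cover touched the gripper:** the rising cover leaned on the gripper for a moment during the push. The wrist read about 23 N in total (21 N sideways, 10 N up), and the cover went on once the arm backed off.
- **One check disagreed:** in the last side picture the network labelled the printer's cover as the analyser's. I discounted that, because the picture itself and the top camera's depth both show the analyser's cover open.

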